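# Build up the ring permeameter and bleed it

## Task

Lay the porous disc flat on the soil ring clamped in the permeameter base and stack the loose soil ring squarely on it, keeping that ring upright and setting it down without dropping it; leave the rest of the bench as it is. Then screw the knurled bleed cap on the base's standpipe fully home (clockwise seen from above), until it bottoms out, and back it off a quarter turn. Finish holding the cap there: do not let go of it, so that it can be nipped shut once the air is out.

Things in the scene. Friction and masses are not known exactly. Their poses are not given: they have to be found in the camera images.
- cell_base: permeameter base, fixed to the bench: rectangular aluminium plate on feet, 124 mm (its x) by 236 mm (its y), top face 22 mm above the bench. Origin on the bench under the axis of the clamped soil ring; z up; the plate reaches from -68 to +168 mm along y. The standpipe stands at x 0, y +112 mm. A black collar of 74 mm diameter, top 40 mm above the bench, clamps the lower ring.
- lower_ring_top (a point): centre of the flat top of the lower soil ring, a steel ring of 53 mm diameter full of brown soil that is clamped in the base; 75 mm above the bench. The disc goes here.
- porous_disc: loose flat grey stone disc, 53 mm diameter, 10 mm thick, about 45 g, lying on the bench; origin at the centre of its underside, z up; its two faces are alike.
- porous_disc_center (a point): centre of the disc, at half its thickness.
- soil_ring: loose steel sampling ring full of brown soil, standing on the bench: a solid upright cylinder of 53 mm diameter, 51 mm high, about 0.28 kg; origin at the centre of its underside, z up. It goes on top of the disc, so that its underside is then 85 mm above the bench.
- bleed_cap: knurled brass cap of 32 mm diameter and 24 mm height on the upright brass standpipe of the base, already started on its thread; origin at the centre of its underside, 100 mm above the bench when bottomed out. Its x axis (a dark groove on its top) turns with it.
- cap_middle (a point): point on the cap's axis at half its height, 112 mm above the bench when bottomed out; a good place to grip. Nothing stands within 60 mm of the axis at this height.
- cap_turn (a joint): angle of the cap on its thread (rad): 0 = bottomed out on its shoulder (hard stop), grows anticlockwise seen from above (unscrewing); a quarter turn is 1.57. Starts at 2.1 to 2.9. The cap rises 0.64 mm per rad, turns with 0.06 N m of friction and stays where it is left.
- sample_jar: bystander: closed glass jar, 82 mm diameter, 125 mm high; origin at the centre of its underside.
- brass_cone: bystander: brass cone, 94 mm diameter at the foot, 41 mm at the top, 75 mm high; origin at the centre of its underside.
- steel_bowl: bystander: steel bowl, 170 mm diameter, 62 mm high; origin at the centre of its underside.
- moisture_tin: bystander: lidded aluminium tin, 63 mm diameter, 32 mm high; origin at the centre of its underside.
- tamper: bystander: steel tamping rod standing on its foot of 25 mm diameter, 165 mm high; origin at the centre of its underside.
- sieve_brush: bystander: brush, 200 mm long, lying on the bench along its x axis.
- spatula: bystander: spatula, 250 mm long, lying on the bench along its x axis.
Things that resemble listed ones, but are neither listed nor needed, are in the scene too. Of the things that look like the soil_ring, the larger one is meant.

How it is judged:
By the outcome, as a careful person would: the job done as asked, in the order asked, and still so for the second after the job is handed in, while the arm keeps its last pose, push and grip.
It also fails if it takes over 72 s, if anything falls off the work surface, if the arm or the gripper's body presses on something with over 40 N, if the wrist force passes 120 N, or if a joint passes its speed limit or range.

## Robot

A 6-joint arm with a two-finger parallel gripper is mounted at the origin on the work surface. World frame = base frame: x ahead of the robot, y to its left, z up, the work surface at z = 0. Lengths are in mm, angles in rad, forces in N, time in s.
With the tool pointing down it reaches from about 300 to 850 mm from the base axis. Payload 5.4 kg.
Tool frame: the origin (TCP) lies midway between the tips of the shut fingers; the grasp point (between the pads) lies 19 mm behind it (ctrl.grip_point_offset is the distance from the TCP to the grasp point, in mm); z points along the fingers, y is the line along which they close (so a half turn about z gives the same grasp; the last joint's range is limited). The gripper opens to 85 mm and grips with 20 to 120 N. Pads are 22 mm wide; open, the fingers measure 114 mm over their backs; the gripper's body (76 mm by 85 mm) begins 54 mm behind the grasp point. The pads swing forward as they close: fully open they stand 13 mm farther back than shut.
Start: joints at [-1.45, 0.158, 1.597, -0, 1.386, -0.21], TCP at [186.736, -543.816, 231.299] pointing down, gripper open.
Joint ranges: [-2.91, 2.91], [-0.94, 2.29], [0.18, 2.7], [-1.29, 4.43], [0.17, 2.64], [-3, 3]. Speed limits (rad/s): [2.57, 2.57, 3.14, 3.14, 3.14, 3.14].

## Interface

Orientations are given as a unit quaternion [w, x, y, z].
In Python, from station import ctrl gives the robot as it stands. The module is installed in compiled form; this text tells all that it offers.
- The arm moves only by the tool send_rows, never from a script. Its argument "rows" is a list of rows, each a list of 3 entries, a list of its own where there are three numbers: the shift along the tool's x, y, z as a fraction of full scale, then the turn, a rotation vector about the tool's x, y, z as a fraction of full scale, then the gripper's target within -1 to 1 (shut at 1, half-way at 0, fully open at -1). In form: [[[tx, ty, tz], [ax, ay, az], jaw], ...]. A call has exactly 10 rows; each row shifts and turns the commanded pose from where the row before left it, along the tool's axes as they then stand; what a row does not reach is not made up. Full scale, the value 1, is 0.02 m for a shift and 5 degrees for a turn. A row lasts 1/12 s, in which the tool goes at most 41.7 mm and 7.16 degrees, less where a joint would pass 70% of its speed; a pose out of reach is approached as far as the arm can. A call with a number of a shift or a turn outside -1 to 1 is refused whole. A call with a gripper value outside its range is refused whole. The fingers move at their own pace and stop on an object; "grip_force" is the grip in N (left out, the last holds). Time passes only in rows, so rows that do not move let the fingers close, or fill a call up. It gives the time, the measured TCP pose, the force, the opening and the grip force at its end, in the units of the state.
- ctrl.read_state(): the state, without advancing time (a new reading comes with each control period).
- ctrl.get_image(name): name is "side" or "top" or "wrist"; returns the picture (420x560x3 uint8, red, green, blue); there is no depth.
- ctrl.camera_model(name): a dict with "fov_y" (degrees; the focal length in pixels is half the picture's height over the tangent of half this angle, whatever the lens; pixels are square), "cx", "cy" (the principal point, pixels), "position" and "attitude" of the camera in the world. Camera axes: x right, y down, z forward; pixel columns grow to the right and rows downward; lengths in mm; the calibration is good to about 2 mm. A picture is of the moment at which its call begins: read the wrist's pose just before it. camera_model takes no time and is no camera call; for the wrist camera it gives the pose at the moment of the call.
- ctrl.job_done(): hands the job in; it is judged then, once.
The state is a dict: "time": time; "q": joint angles; "qd": joint speeds; "joint_torque": joint torques, N m; "tcp_pos": TCP position; "tool_rot": TCP orientation; "force": force on the tool from outside, world axes, zero at the start; "wrist_torque": the same for the moment, N m; "opening": finger opening in mm; "grasp_force": force on a finger pad.
Only numpy, scipy, OpenCV 4.12 (cv2) and the standard library are available. Lean on these libraries where they do the work, as an engineer would, in place of code of your own. Each camera call takes 0.05 s, during which the arm holds its last target. There are 200 camera calls.

## Working session

There is one attempt and no reset: what is moved stays moved. The work goes in short steps, Python scripts to look and compute and a tool call to move; the robot and the scene stay as the last step left them, time stands still between calls to the robot, and variables do not carry over. Pictures are saved under pics/ and viewed, at most 12 in all, crops included, and the job is handed in when it is done.

Besides the shell and the picture viewer there is one more tool, called after "Call:" as name([rows], argument=value, ...), one row to a line, values as JSON. send_rows: Moves the arm, as the interface text tells. Its arguments: {"type":"object","properties":{"rows":{"type":"array","items":{"type":"array"}},"grip_force":{"type":"number"}},"required":["rows"]}

```bash
mkdir -p pics
python3 - <<'E'
from station import ctrl
import cv2
print(ctrl.read_state(), ctrl.grip_point_offset)
for n in("side","top"):
    print(n,ctrl.camera_model(n)); cv2.imwrite(f"pics/{n}0.png",ctrl.get_image(n)[:,:,::-1])
E
```

```text
{'time': 0.0, 'q': array([-1.45009664e+00,  1.59053142e-01,  1.59827370e+00, -3.13491042e-05,
        1.38620540e+00, -2.10102141e-01]), 'qd': array([ 0.00110022, -0.00032879,  0.00046806, -0.0003935 ,  0.00087934,
       -0.00033542]), 'joint_torque': array([-2.06905141e-03, -3.96023333e+01, -3.31422186e+01, -4.81969691e-04,
        8.50057084e-03,  1.14189132e-05]), 'tcp_pos': array([ 186.65411284, -543.20462045,  230.29384314]), 'tool_rot': array([-9.69515724e-04,  9.86351485e-01,  1.64650560e-01,  2.79465621e-05]), 'force': array([-0.32933597, -0.48746802, -0.50112516]), 'wrist_torque': array([ 0.00070784,  0.00643667, -0.02750747]), 'grasp_force': 0.0, 'opening': 85.27181458159262} 18.700000000000003
side {'fov_y': 53.62937870475928, 'cx': 273.8391929587407, 'cy': 211.6777931675746, 'position': array([383.57053856, 818.45838019, 781.49384138]), 'attitude': array([ 0.04590433, -0.09940087,  0.89484246, -0.43274616])}
top {'fov_y': 45.275428727310484, 'cx': 281.5363034156111, 'cy': 210.5652494270009, 'position': array([ 338.80488974,   -6.38286528, 1365.60162936]), 'attitude': array([-0.06025571,  0.70864729, -0.69958701,  0.06903835])}
```

View pics/top0.png

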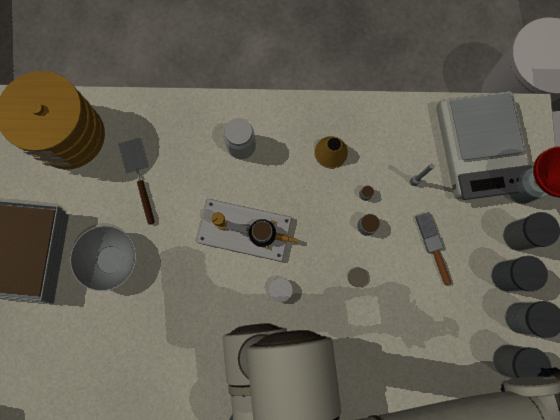

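View pics/side0.png

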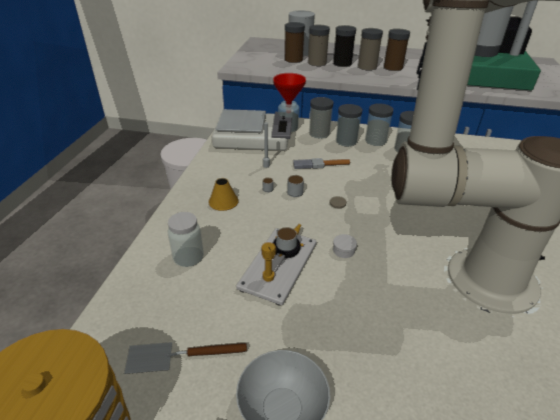

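Top view: plate around (247,231), cap about (219,219), clamped ring (262,232), disc (358,277), tin (281,290). There are two loose ring candidates: small at (367,192) and large at (370,224). The large one fits "the larger one". I'll confirm it in an enlarged crop and measure.

```bash
cat > h.py <<'E'
from station import ctrl
import numpy as np, cv2
from scipy.spatial.transform import Rotation as R
def rot(q): return R.from_quat(np.roll(q,-1)).as_matrix()
def K(m,h=420):
    f=h/2/np.tan(np.radians(m["fov_y"])/2); return np.array([[f,0,m["cx"]],[0,f,m["cy"]],[0,0,1]])
def ray(m,uv):
    d=rot(m["attitude"])@np.linalg.inv(K(m))@[uv[0],uv[1],1]; return m["position"],d/np.linalg.norm(d)
def plane(m,uv,z):
    p,d=ray(m,uv); return p+d*(z-p[2])/d[2]
def proj(m,P):
    c=K(m)@rot(m["attitude"]).T@(np.array(P,float)-m["position"]); return c[:2]/c[2]
def tri(*mu):
    A=np.zeros((3,3));b=np.zeros(3)
    for m,uv in mu:
        p,d=ray(m,uv);M=np.eye(3)-np.outer(d,d);A+=M;b+=M@p
    return np.linalg.solve(A,b)
E
python3 - <<'E'
from h import *
np.set_printoptions(precision=1,suppress=True)
t=ctrl.camera_model("top");s=ctrl.camera_model("side")
for n,uv,z in(("cap",(219,215),125),("lring",(262,231),75),("big",(370,223),51),("small",(367,191),35),("disc",(358,277),10),("tin",(281,290),32)):
    P=plane(t,uv,z);print(n,P,np.hypot(*P[:2]),"side",proj(s,P))
a=cv2.imread("pics/top0.png");b=cv2.imread("pics/side0.png")
A=cv2.resize(a[170:300,190:390],(800,520),interpolation=cv2.INTER_CUBIC)
B=cv2.resize(b[165:310,220:370],(621,600),interpolation=cv2.INTER_CUBIC)
cv2.imwrite("pics/topc.png",A);cv2.imwrite("pics/sidec.png",B)
E
```

```text
cap [555.2 135.5 125. ] 571.4828692635206 side [264.6 245.1]
lring [523.5  28.8  75. ] 524.2526905166583 side [286.5 233.5]
big [ 552.2 -256.1   51. ] 608.678173018103 side [295.  179.3]
small [ 642.6 -252.8   35. ] 690.5254397276567 side [266.8 180.5]
disc [ 411.9 -228.7   10. ] 471.14537997129287 side [337.6 200.8]
tin [374.4 -22.6  32. ] 375.13185008131563 side [344.7 241.4]
```

View pics/topc.png

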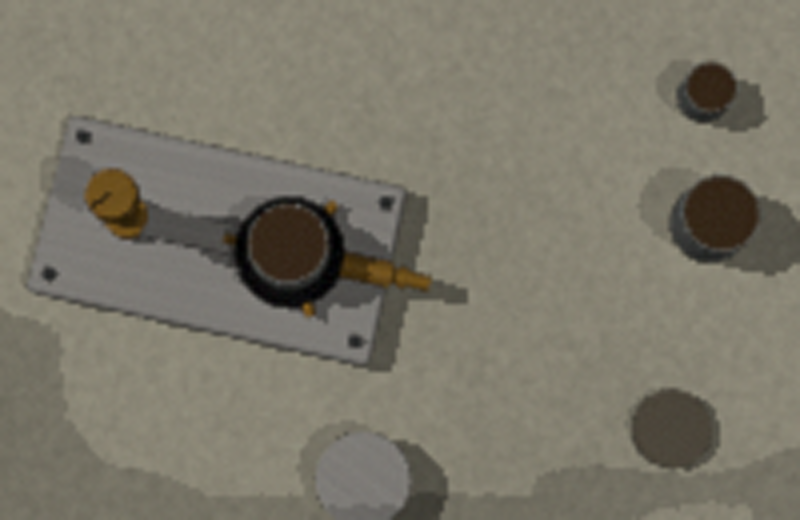

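View pics/sidec.png

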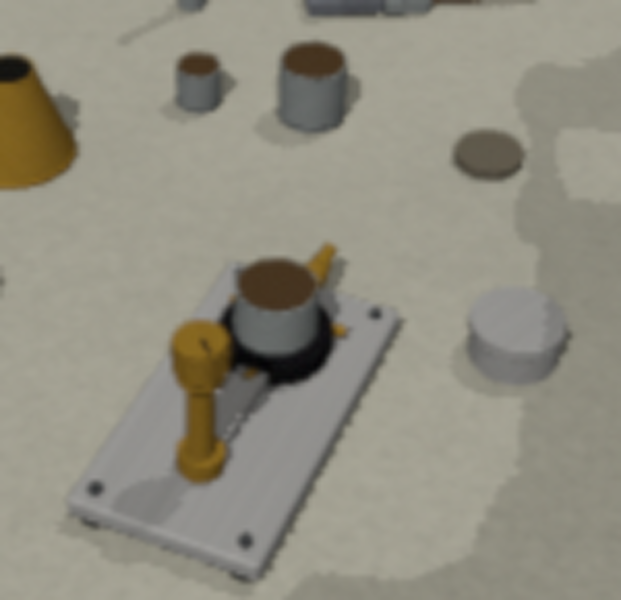

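The crop confirms it: the soil_ring is the larger one, top disc 74 px across (4x crop) against 48 px for the small decoy. In the side crop the objects sit where the top-view rays predict. Next come the refined centroids and triangulation.

```bash
cat >> h.py <<'E'
def seg(img,c,lo,hi,w=22):
    """ellipse of the hsv-masked contour nearest c"""
    x0,y0=int(c[0]-w),int(c[1]-w)
    p=cv2.resize(img[y0:y0+2*w,x0:x0+2*w],None,fx=4,fy=4,interpolation=cv2.INTER_CUBIC)
    k=cv2.inRange(cv2.cvtColor(p,cv2.COLOR_BGR2HSV),np.array(lo),np.array(hi))
    cs=[q for q in cv2.findContours(k,0,2)[0] if cv2.contourArea(q)>150]
    e=min((cv2.fitEllipse(cv2.convexHull(q)) for q in cs),key=lambda e:np.hypot(e[0][0]-4*w,e[0][1]-4*w))
    return np.array([(e[0][0]+.5)/4-.5+x0,(e[0][1]+.5)/4-.5+y0]),np.array(e[1])/4
E
python3 - <<'E'
from h import *
np.set_printoptions(precision=1,suppress=True)
t=ctrl.camera_model("top");s=ctrl.camera_model("side")
a=cv2.imread("pics/top0.png");b=cv2.imread("pics/side0.png")
for n,u in(("top",[(370,223),(262,231),(359,277),(218,219),(280,230)]),("side",[(295,180),(287,234),(338,202),(268,247)])):
    i={"top":a,"side":b}[n]; print(n,[cv2.cvtColor(i,cv2.COLOR_BGR2HSV)[v,x].tolist() for x,v in u])
br=((3,90,25),(16,255,120))
for n,ct,cs,z in(("big",(370,223),(295,180),51),("lring",(262,231),(287,234),75)):
    et,es=seg(a,ct,*br,w=15),seg(b,cs,*br,w=12)
    print(n,et,es,plane(t,et[0],z),plane(s,es[0],z),tri((t,et[0]),(s,es[0])))
print("cap",plane(t,(218,218.7),125.6),plane(s,(268.8,246.5),125.6),tri((t,(218,218.7)),(s,(268.8,246.5))))
print("disc",plane(t,(359,276.7),10),plane(s,(337.9,201.2),10),tri((t,(359,276.7)),(s,(337.9,201.2))))
E
```

```text
top [[18, 152, 52], [15, 156, 54], [23, 56, 73], [19, 188, 107], [15, 13, 76]]
side [[16, 140, 69], [16, 142, 70], [21, 51, 95], [21, 190, 106]]
big (array([370. , 222.8]), array([17.4, 17.9])) (array([295.3, 179.2]), array([ 7.3, 13.7])) [ 552.6 -256.    51. ] [ 551.3 -256.8   51. ] [ 551.8 -255.9   51.6]
lring (array([261.4, 230.1]), array([18.4, 18.7])) (array([286.4, 233.5]), array([11.3, 17.9])) [525.7  30.3  75. ] [523.7  28.9  75. ] [524.5  30.3  76.3]
cap [545.7 137.6 125.6] [544.4 138.7 125.6] [545.2 137.7 124.7]
disc [ 412.7 -231.4   10. ] [ 410.8 -226.9   10. ] [ 411.9 -232.     6.3]
```

Call:
send_rows([
  [[0.79,-0.56,0.2],[0,0,0],-1],
  [[0.79,-0.56,0.2],[0,0,0],-1],
  [[0.79,-0.56,0.2],[0,0,0],-1],
  [[0.79,-0.56,0.2],[0,0,0],-1],
  [[0.79,-0.56,0.2],[0,0,0],-1],
  [[0.79,-0.56,0.2],[0,0,0],-1],
  [[0.79,-0.56,0.2],[0,0,0],-1],
  [[0.79,-0.56,0.2],[0,0,0],-1],
  [[0.79,-0.56,0.2],[0,0,0],-1],
  [[0.79,-0.56,0.2],[0,0,0],-1],
])

```text
time: 0.93
tcp_pos: [300.1, -385.4, 190.7]
tool_rot: [-0.0, 0.986, 0.165, -0.0]
force: [0.1, 0.4, -0.2]
opening: 85.0
grasp_force: 0.0
```

Call:
send_rows([
  [[0.79,-0.56,0.2],[0,0,0],-1],
  [[0.79,-0.56,0.2],[0,0,0],-1],
  [[0.79,-0.56,0.2],[0,0,0],-1],
  [[0.79,-0.56,0.2],[0,0,0],-1],
  [[0.79,-0.56,0.2],[0,0,0],-1],
  [[0.79,-0.56,0.2],[0,0,0],-1],
  [[0.79,-0.56,0.2],[0,0,0],-1],
  [[0.79,-0.56,0.2],[0,0,0],-1],
  [[0.79,-0.56,0.2],[0,0,0],-1],
  [[0,0,0],[0,0,0],-1],
], grip_force=40)

```text
time: 1.77
tcp_pos: [402.1, -242.0, 154.0]
tool_rot: [-0.002, 0.986, 0.166, -0.0]
force: [0.1, -0.6, -0.4]
opening: 85.7
grasp_force: 0.0
```

```bash
cat >> h.py <<'E'
def go(x,y,z,yaw=None):
    st=ctrl.read_state(); M=rot(st["tool_rot"]); d=M.T@(np.array([x,y,z])-st["tcp_pos"])
    print("tcp",st["tcp_pos"].round(1),"yaw",np.arctan2(M[1,0],M[0,0]).round(3),"zaxis",M[:,2].round(3),"q",st["q"].round(2),"F",st["force"].round(1),"open",st["opening"].round(1),"t",st["time"],"\n  tool shift mm",d.round(1),"units",(d/20).round(2))
E
python3 - <<'E'
from h import *
np.set_printoptions(precision=1,suppress=True)
go(412,-230,60)
m=ctrl.camera_model("wrist");print(m,proj(m,(412,-230,10)),proj(m,(552,-256,51)))
cv2.imwrite("pics/w1.png",ctrl.get_image("wrist")[:,:,::-1])
E
```

```text
Traceback (most recent call last):
  File "h.py", line 28, in go
    print("tcp",st["tcp_pos"].round(1),"yaw",np.arctan2(M[1,0],M[0,0]).round(3),"zaxis",M[:,2].round(3),"q",st["q"].round(2),"F",st["force"].round(1),"open",st["opening"].round(1),"t",st["time"],"\n  tool shift mm",d.round(1),"units",(d/20).round(2))
                                                                                                                                                             ^^^^^^^^^^^^^^^^^^^
AttributeError: 'float' object has no attribute 'round'
```

```bash
sed -i 's/st\["opening"\].round(1)/round(st["opening"],1)/' h.py
python3 - <<'E'
from h import *
np.set_printoptions(precision=2,suppress=True)
go(412,-230,60)
m=ctrl.camera_model("wrist");print(m,proj(m,(412,-230,10)),proj(m,(552,-256,51)))
cv2.imwrite("pics/w1.png",ctrl.get_image("wrist")[:,:,::-1])
E
```

```text
tcp [ 402.1 -242.   154. ] yaw 0.334 zaxis [-0.  0. -1.] q [-0.8  -0.04  1.97  0.    1.22  0.44] F [ 0.1 -0.6 -0.4] open 85.7 t 1.7667 
  tool shift mm [13.3 -7.8 94. ] units [ 0.67 -0.39  4.7 ]
{'fov_y': 63.27576208560227, 'cx': 276.74254118956776, 'cy': 204.99767830594692, 'position': array([ 466.55, -220.12,  296.63]), 'attitude': array([ 0.11,  0.81, -0.57, -0.08])} [268.03 176.62] [375.12  -2.02]
```

View pics/w1.png

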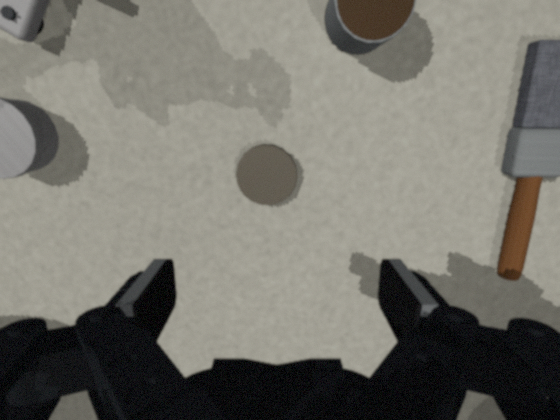

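The wrist view shows the disc at (268,174), within 2 px of the prediction. The ring is at the top, around (375,5), and the brush is clear at the right.

Run:
```python
from h import *
np.set_printoptions(precision=2,suppress=True)
m=ctrl.camera_model("wrist");a=cv2.imread("pics/w1.png")
h=cv2.cvtColor(a,cv2.COLOR_BGR2HSV);print(h[174,268],h[150,220],h[174,240],h[174,300])
g=a[:,:,2]; k=((g<105)*255).astype('uint8')
e=seg(a,(268,174),(0,0,0),(179,255,int(h[174,268,2])+14),w=50);print(e)
P=plane(m,e[0],9);print(P);go(P[0],P[1],40)
```

```text
[19 50 97] [ 28  21 156] [23 47 97] [ 25  30 110]
(array([268.49, 174.52]), array([60.73, 65.45]))
[ 413.05 -231.56    9.  ]
tcp [ 401.5 -243.5  154.4] yaw 0.333 zaxis [-0.  0. -1.] q [-0.8  -0.04  1.96 -0.    1.22  0.43] F [-0.6 -1.1 -0.1] open 84.8 t 1.8167 
  tool shift mm [ 14.9  -7.3 114.4] units [ 0.74 -0.37  5.72]
```

Call:
send_rows([
  [[0.36,-0.18,0.8],[0,0,0],-1],
  [[0.36,-0.18,0.8],[0,0,0],-1],
  [[0,0,1],[0,0,0],-1],
  [[0,0,1],[0,0,0],-1],
  [[0,0,1],[0,0,0],-1],
  [[0,0,0.8],[0,0,0],-1],
  [[0,0,0.3],[0,0,0],-1],
  [[0,0,0],[0,0,0],-1],
  [[0,0,0],[0,0,0],-1],
  [[0,0,0],[0,0,0],-1],
])

```text
time: 2.65
tcp_pos: [413.5, -234.6, 42.5]
tool_rot: [0.001, 0.986, 0.164, 0.001]
force: [-0.3, 0.3, 0.8]
opening: 85.5
grasp_force: 0.0
```

Run:
```python
from h import *
go(412.8,-231.3,1)
ctrl.get_image("wrist");go(412.8,-231.3,1)
```

```text
tcp [ 413.5 -234.6   42.5] yaw 0.33 zaxis [ 0.002 -0.002 -1.   ] q [-0.77  0.15  2.02 -0.    0.97  0.47] F [-0.3  0.3  0.8] open 85.5 t 2.65 
  tool shift mm [ 0.4 -3.5 41.5] units [ 0.02 -0.17  2.08]
tcp [ 413.6 -234.6   42.6] yaw 0.331 zaxis [ 0.002 -0.002 -1.   ] q [-0.77  0.15  2.02 -0.    0.97  0.47] F [-0.3  0.  -0.6] open 85.4 t 2.7 
  tool shift mm [ 0.3 -3.5 41.6] units [ 0.01 -0.17  2.08]
```

Call:
send_rows([
  [[0,-0.14,0.8],[0,0,0],-1],
  [[0,0,0.7],[0,0,0],-1],
  [[0,0,0.4],[0,0,0],-1],
  [[0,0,0.12],[0,0,0],-1],
  [[0,0,0],[0,0,0],0.5],
  [[0,0,0],[0,0,0],0.5],
  [[0,0,0],[0,0,0],0.5],
  [[0,0,0],[0,0,0],0.5],
  [[0,0,0],[0,0,0],0.5],
  [[0,0,0],[0,0,0],0.5],
], grip_force=30)

```text
time: 3.53
tcp_pos: [412.7, -231.6, 2.2]
tool_rot: [0.001, 0.986, 0.165, 0.001]
force: [-1.6, 1.0, 5.4]
opening: 50.9
grasp_force: 30.4
```

Run:
```python
from h import *
go(524.8,30,130);print(ctrl.read_state()["grasp_force"])
```

```text
tcp [ 412.7 -231.6    2.2] yaw 0.331 zaxis [ 0.001 -0.001 -1.   ] q [-0.77  0.23  2.03 -0.    0.88  0.47] F [-1.6  1.   5.4] open 50.9 t 3.5333 
  tool shift mm [ 191.2 -210.8 -128. ] units [  9.56 -10.54  -6.4 ]
30.381519198417664
```

Call:
send_rows([
  [[0,0,-0.5],[0,0,0],0.5],
  [[0,0,-1],[0,0,0],0.5],
  [[0,0,-1],[0,0,0],0.5],
  [[0,0,-1],[0,0,0],0.5],
  [[0,0,-1],[0,0,0],0.5],
  [[0,0,-1],[0,0,0],0.5],
  [[0,0,-1],[0,0,0],0.5],
  [[0.68,-0.75,0],[0,0,0],0.5],
  [[0.68,-0.75,0],[0,0,0],0.5],
  [[0.68,-0.75,0],[0,0,0],0.5],
])

```text
time: 4.37
tcp_pos: [436.5, -174.9, 132.5]
tool_rot: [0.001, 0.986, 0.164, 0.001]
force: [0.5, 0.2, -0.1]
opening: 51.0
grasp_force: 31.4
```

Call:
send_rows([
  [[0.68,-0.75,0],[0,0,0],0.5],
  [[0.68,-0.75,0],[0,0,0],0.5],
  [[0.68,-0.75,0],[0,0,0],0.5],
  [[0.68,-0.75,0],[0,0,0],0.5],
  [[0.68,-0.75,0],[0,0,0],0.5],
  [[0.68,-0.75,0],[0,0,0],0.5],
  [[0.68,-0.75,0],[0,0,0],0.5],
  [[0,-0.75,0],[0,0,0],0.5],
  [[0,0,0],[0,0,0],0.5],
  [[0,0,0],[0,0,0],0.5],
])

```text
time: 5.2
tcp_pos: [486.4, -30.3, 131.2]
tool_rot: [0.0, 0.986, 0.165, -0.0]
force: [-0.4, 0.6, -1.1]
opening: 51.2
grasp_force: 31.4
```

Run:
```python
from h import *
np.set_printoptions(precision=2,suppress=True)
go(524.8,30,130)
m=ctrl.camera_model("wrist")
print(proj(m,(524.5,30,75)),proj(m,(545,138,125.5)),m["position"])
cv2.imwrite("pics/w2.png",ctrl.get_image("wrist")[:,:,::-1])
```

```text
tcp [486.4 -30.3 131.2] yaw 0.332 zaxis [-0. -0. -1.] q [-0.31  0.03  1.94 -0.    1.17  0.93] F [-0.4  0.6 -1.1] open 51.2 t 5.2 
  tool shift mm [ 56.  -44.5   1.2] units [ 2.8  -2.23  0.06]
[199.06 132.44] [-85.29  -3.69] [550.74  -8.01 273.9 ]
```

View pics/w2.png

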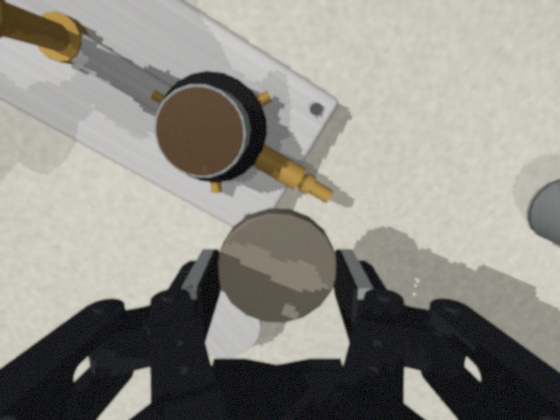

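The disc is held level between the pads, centred at about (277,266). The lower ring top is at about (201,130), close to the prediction. I'll measure both from this view.

Run:
```python
from h import *
np.set_printoptions(precision=2,suppress=True)
m=ctrl.camera_model("wrist");a=cv2.imread("pics/w2.png")
h=cv2.cvtColor(a,cv2.COLOR_BGR2HSV)
e=seg(a,(200,130),(3,90,25),(18,255,140),w=60);L=plane(m,e[0],75);print("soil",e,L)
# disc: ellipse through its front (upper) rim and the sides
k=cv2.inRange(h,np.array((15,20,60)),np.array((30,85,170)))
c=cv2.findContours(k[200:330,215:345],0,1)[0]; q=max(c,key=cv2.contourArea).reshape(-1,2)+[215,200]
print(cv2.minEnclosingCircle(q),cv2.boundingRect(q))
# rim extreme points left/right, dark edge to top
col=h[195:330,277,2];print("col277",[(195+i,int(v)) for i,v in enumerate(col) if i%3==0])
row=h[262,205:350,2];print("row262",[(205+i,int(v)) for i,v in enumerate(row) if i%3==0])
for c0 in((277.5,266),): print(plane(m,c0,140.5))
print(ctrl.read_state()["tcp_pos"])
```

```text
soil (array([199.31, 130.84]), array([82.14, 87.73])) [525.68  29.44  75.  ]
((288.35943603515625, 275.8652038574219), 76.24908447265625) (217, 200, 128, 130)
col277 [(195, 189), (198, 176), (201, 151), (204, 139), (207, 131), (210, 75), (213, 92), (216, 118), (219, 118), (222, 115), (225, 118), (228, 117), (231, 119), (234, 115), (237, 118), (240, 119), (243, 117), (246, 115), (249, 115), (252, 116), (255, 116), (258, 119), (261, 131), (264, 135), (267, 134), (270, 133), (273, 133), (276, 134), (279, 133), (282, 118), (285, 89), (288, 93), (291, 89), (294, 90), (297, 90), (300, 89), (303, 92), (306, 91), (309, 91), (312, 89), (315, 92), (318, 90), (321, 105), (324, 147), (327, 143)]
row262 [(205, 101), (208, 60), (211, 23), (214, 21), (217, 38), (220, 86), (223, 89), (226, 87), (229, 89), (232, 88), (235, 89), (238, 90), (241, 129), (244, 133), (247, 134), (250, 135), (253, 134), (256, 136), (259, 136), (262, 134), (265, 133), (268, 132), (271, 135), (274, 132), (277, 134), (280, 132), (283, 127), (286, 120), (289, 136), (292, 131), (295, 124), (298, 134), (301, 134), (304, 131), (307, 122), (310, 118), (313, 115), (316, 116), (319, 114), (322, 114), (325, 116), (328, 113), (331, 114), (334, 106), (337, 34), (340, 28), (343, 23), (346, 77), (349, 105)]
[490.27 -29.9  140.5 ]
[486.58 -30.95 131.21]
```

Call:
send_rows([
  [[0.69,-0.56,0],[0,0,0],0.5],
  [[0.69,-0.56,0],[0,0,0],0.5],
  [[0.69,-0.56,0],[0,0,0],0.5],
  [[0.69,-0.56,0],[0,0,0],0.5],
  [[0,0,0.7],[0,0,0],0.5],
  [[0,0,0.7],[0,0,0],0.5],
  [[0,0,0.7],[0,0,0],0.5],
  [[0,0,0.4],[0,0,0],0.5],
  [[0,0,0],[0,0,0],0.5],
  [[0,0,0],[0,0,0],0.5],
])

```text
time: 6.08
tcp_pos: [524.4, 29.0, 80.9]
tool_rot: [-0.0, 0.986, 0.164, -0.0]
force: [-0.1, -0.4, -0.0]
opening: 50.9
grasp_force: 31.4
```

Run:
```python
from h import *
np.set_printoptions(precision=2,suppress=True)
go(524.4,29.7,76.3)
w=ctrl.camera_model("wrist");s=ctrl.camera_model("side")
a=ctrl.get_image("wrist")[:,:,::-1];b=ctrl.get_image("side")[:,:,::-1]
P=proj(s,(525,30,75));print(P)
x,y=P.astype(int); c=cv2.resize(b[y-45:y+45,x-50:x+50],(500,450),interpolation=cv2.INTER_CUBIC)
o=np.zeros((450,800,3),'uint8');o[:,:500]=c;o[:225,500:]=cv2.resize(a,(300,225));cv2.imwrite("pics/p3.png",o)
cv2.imwrite("pics/w3.png",a)
go(524.4,29.7,76.3)
```

```text
tcp [524.4  29.   80.9] yaw 0.33 zaxis [-0. -0. -1.] q [-0.18  0.2   1.86 -0.    1.07  1.07] F [-0.1 -0.4 -0. ] open 50.9 t 6.0833 
  tool shift mm [ 0.2 -0.7  4.6] units [ 0.01 -0.03  0.23]
[285.85 233.7 ]
tcp [525.3  29.1  81.9] yaw 0.33 zaxis [ 0. -0. -1.] q [-0.17  0.2   1.86 -0.    1.07  1.07] F [ 0.4  1.  -0.5] open 50.9 t 6.1833 
  tool shift mm [-0.7 -0.9  5.6] units [-0.03 -0.05  0.28]
```

View pics/p3.png

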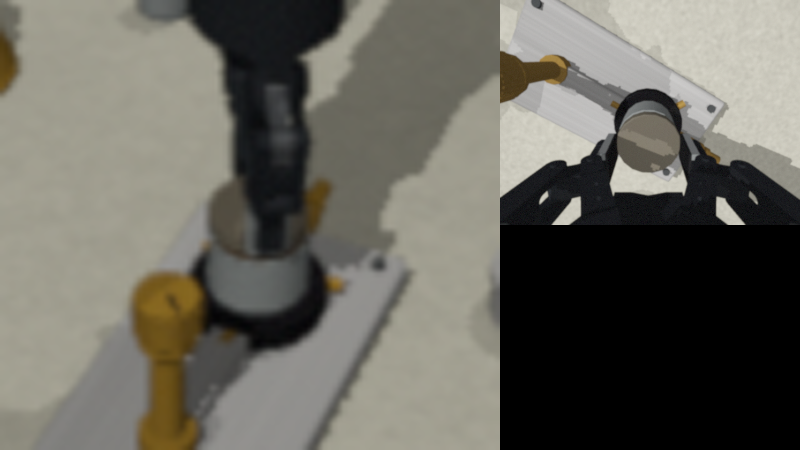

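Side crop: the disc sits over the lower ring with its edges matching to about 1 mm. Lowering.

Call:
send_rows([
  [[0,0,0.1],[0,0,0],0.5],
  [[0,0,0.05],[0,0,0],0.5],
  [[0,0,0.04],[0,0,0],0.5],
  [[0,0,0.02],[0,0,0],0.5],
  [[0,0,0.01],[0,0,0],0.5],
  [[0,0,0.01],[0,0,0],0.5],
  [[0,0,0],[0,0,0],0.5],
  [[0,0,0],[0,0,0],0.5],
  [[0,0,0],[0,0,0],0.5],
  [[0,0,0],[0,0,0],0.5],
])

```text
time: 7.02
tcp_pos: [524.9, 29.6, 77.2]
tool_rot: [0.0, 0.986, 0.165, 0.0]
force: [-2.8, 0.4, 6.7]
opening: 50.6
grasp_force: 32.1
```

Contact at the expected height. Now release and lift.

Call:
send_rows([
  [[0,0,0],[0,0,0],0],
  [[0,0,0],[0,0,0],-0.5],
  [[0,0,0],[0,0,0],-1],
  [[0,0,0],[0,0,0],-1],
  [[0,0,-0.5],[0,0,0],-1],
  [[0,0,-1],[0,0,0],-1],
  [[0,0,-1],[0,0,0],-1],
  [[-0.8,0.6,-0.3],[0,0,0],-1],
  [[-0.8,0.6,0],[0,0,0],-1],
  [[-0.8,0.6,0],[0,0,0],-1],
])

```text
time: 7.85
tcp_pos: [491.3, -20.6, 133.9]
tool_rot: [0.001, 0.986, 0.165, 0.001]
force: [-0.0, -0.1, 0.3]
opening: 85.8
grasp_force: 0.0
```

Run:
```python
from h import *
np.set_printoptions(precision=2,suppress=True)
go(551.8,-256,100)
w=ctrl.camera_model("wrist");t=ctrl.camera_model("top");s=ctrl.camera_model("side")
a=ctrl.get_image("wrist")[:,:,::-1];b=ctrl.get_image("side")[:,:,::-1]
print(proj(w,(525.4,30,85)),proj(s,(525,30,85)))
x,y=proj(s,(525,30,75)).astype(int); c=cv2.resize(b[y-30:y+30,x-34:x+34],(510,450),interpolation=cv2.INTER_CUBIC)
x,y=proj(w,(525,30,80)).astype(int);y=max(y,60); d=cv2.resize(a[y-60:y+60,max(x-45,0):max(x-45,0)+77],(289,450),interpolation=cv2.INTER_CUBIC);print("crop",x-45,y-60)
cv2.imwrite("pics/p4.png",np.hstack([c,d]));cv2.imwrite("pics/w4.png",a);cv2.imwrite("pics/s4.png",b)
```

```text
tcp [491.3 -20.6 133.9] yaw 0.332 zaxis [ 0. -0. -1.] q [-0.29  0.04  1.93 -0.    1.17  0.95] F [-0.  -0.1  0.3] open 85.8 t 7.85 
  tool shift mm [-19.5 242.2  34.2] units [-0.98 12.11  1.71]
[211.01 146.24] [285.93 230.75]
crop 167 86
```

View pics/p4.png

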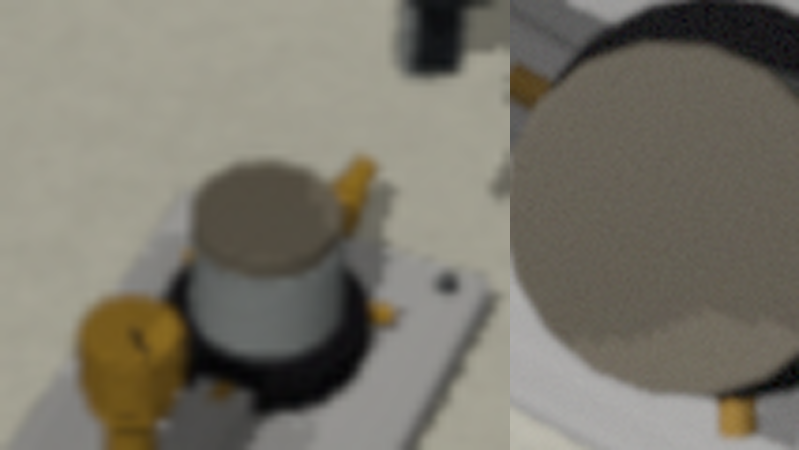

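The disc lies flat and concentric on the lower ring in both views. On to the ring.

Call:
send_rows([
  [[-0.17,1,0],[0,0,0],-1],
  [[-0.17,1,0],[0,0,0],-1],
  [[-0.17,1,0],[0,0,0],-1],
  [[-0.17,1,0],[0,0,0],-1],
  [[-0.17,1,0],[0,0,0],-1],
  [[-0.17,1,0],[0,0,0],-1],
  [[-0.17,1,0],[0,0,0],-1],
  [[-0.17,1,0],[0,0,0],-1],
  [[-0.17,1,0],[0,0,0],-1],
  [[-0.17,1,0],[0,0,0],-1],
])

```text
time: 8.78
tcp_pos: [524.5, -220.7, 132.6]
tool_rot: [-0.0, 0.986, 0.165, 0.0]
force: [0.4, -0.0, -0.2]
opening: 85.4
grasp_force: 0.0
```

Call:
send_rows([
  [[-0.17,1,0],[0,0,0],-1],
  [[-0.17,1,0],[0,0,0],-1],
  [[0,0,0],[0,0,0],-1],
  [[0,0,0],[0,0,0],-1],
  [[0,0,0],[0,0,0],-1],
  [[0,0,0],[0,0,0],-1],
  [[0,0,0],[0,0,0],-1],
  [[0,0,0],[0,0,0],-1],
  [[0,0,0],[0,0,0],-1],
  [[0,0,0],[0,0,0],-1],
])

```text
time: 9.62
tcp_pos: [530.3, -259.9, 132.4]
tool_rot: [-0.0, 0.986, 0.165, 0.0]
force: [-0.1, -0.1, -0.4]
opening: 85.3
grasp_force: 0.0
```

Run:
```python
from h import *
np.set_printoptions(precision=2,suppress=True)
m=ctrl.camera_model("wrist");a=ctrl.get_image("wrist")[:,:,::-1];cv2.imwrite("pics/w5.png",a)
p=proj(m,(552,-256,51));print(p)
for lo in((3,90,25),(3,60,25)):
  e=seg(a,p,lo,(20,255,150),w=60);P=plane(m,e[0],51);print(e,P)
go(P[0],P[1],12)
```

```text
[281.99 181.78]
(array([282.45, 180.43]), array([69.98, 71.53])) [ 552.97 -255.99   51.  ]
(array([282.42, 180.42]), array([71.13, 72.63])) [ 552.97 -255.97   51.  ]
tcp [ 530.3 -260.   132.3] yaw 0.331 zaxis [ 0.  0. -1.] q [-0.66  0.29  1.65  0.    1.21  0.58] F [ 0.6 -0.6  0.1] open 85.3 t 9.6667 
  tool shift mm [ 22.8   3.5 120.3] units [1.14 0.18 6.02]
```

Call:
send_rows([
  [[0.56,0.09,0],[0,0,0],-1],
  [[0.56,0.09,0.8],[0,0,0],-1],
  [[0,0,1],[0,0,0],-1],
  [[0,0,1],[0,0,0],-1],
  [[0,0,1],[0,0,0],-1],
  [[0,0,1],[0,0,0],-1],
  [[0,0,0.8],[0,0,0],-1],
  [[0,0,0.4],[0,0,0],-1],
  [[0,0,0],[0,0,0],-1],
  [[0,0,0],[0,0,0],0],
], grip_force=60)

```text
time: 10.5
tcp_pos: [552.8, -256.5, 12.6]
tool_rot: [0.0, 0.986, 0.165, 0.0]
force: [0.1, -0.1, 0.6]
opening: 75.5
grasp_force: 0.0
```

Call:
send_rows([
  [[0,0,0],[0,0,0],0.5],
  [[0,0,0],[0,0,0],0.5],
  [[0,0,0],[0,0,0],0.5],
  [[0,0,0],[0,0,0],0.5],
  [[0,0,0],[0,0,0],0.5],
  [[0,0,-0.2],[0,0,0],0.5],
  [[0,0,-0.5],[0,0,0],0.5],
  [[0,0,-1],[0,0,0],0.5],
  [[0,0,-1],[0,0,0],0.5],
  [[0,0,-1],[0,0,0],0.5],
])

```text
time: 11.33
tcp_pos: [551.9, -255.9, 86.9]
tool_rot: [-0.001, 0.986, 0.165, -0.001]
force: [0.1, -0.1, -2.6]
opening: 51.7
grasp_force: 63.2
```

Run:
```python
from h import *
go(524.9,29.8,150);print(ctrl.read_state()["grasp_force"])
```

```text
tcp [ 551.9 -255.9   86.9] yaw 0.331 zaxis [-0.001  0.001 -1.   ] q [-0.63  0.39  1.62  0.    1.14  0.61] F [ 0.1 -0.1 -2.6] open 51.7 t 11.3333 
  tool shift mm [  67.2 -279.   -62.8] units [  3.36 -13.95  -3.14]
63.22335720062256
```

Call:
send_rows([
  [[0,0,-1],[0,0,0],0.5],
  [[0,0,-1],[0,0,0],0.5],
  [[0,0,-1],[0,0,0],0.5],
  [[0.24,-0.8,0],[0,0,0],0.5],
  [[0.24,-1,0],[0,0,0],0.5],
  [[0.24,-1,0],[0,0,0],0.5],
  [[0.24,-1,0],[0,0,0],0.5],
  [[0.24,-1,0],[0,0,0],0.5],
  [[0.24,-1,0],[0,0,0],0.5],
  [[0.24,-1,0],[0,0,0],0.5],
])

```text
time: 12.17
tcp_pos: [538.9, -114.6, 145.2]
tool_rot: [-0.001, 0.986, 0.165, -0.001]
force: [0.4, 0.3, -3.7]
opening: 51.6
grasp_force: 63.3
```

Call:
send_rows([
  [[0.24,-1,0],[0,0,0],0.5],
  [[0.24,-1,0],[0,0,0],0.5],
  [[0.24,-1,0],[0,0,0],0.5],
  [[0.24,-1,0],[0,0,0],0.5],
  [[0.24,-1,0],[0,0,0],0.5],
  [[0.24,-1,0],[0,0,0],0.5],
  [[0.24,-0.7,0],[0,0,0],0.5],
  [[0,-0.3,0],[0,0,0],0.5],
  [[0,0,0],[0,0,0],0.5],
  [[0,0,0],[0,0,0],0.5],
])

```text
time: 13.0
tcp_pos: [525.9, 26.5, 145.9]
tool_rot: [0.0, 0.986, 0.165, -0.0]
force: [0.4, -0.9, -2.5]
opening: 51.6
grasp_force: 63.4
```

Run:
```python
from h import *
np.set_printoptions(precision=2,suppress=True)
go(524.8,29.7,97.3)
m=ctrl.camera_model("wrist");a=ctrl.get_image("wrist")[:,:,::-1]
go(524.8,29.7,97.3)
ctrl.get_image("top")
go(524.8,29.7,97.3)
p=proj(m,(525,30,184));e=seg(a,p,(3,70,25),(20,255,190),w=90);M=ctrl.read_state()
print(p,e,plane(m,e[0],146.3+38.7))
# placed disc, view w4 (pose then: yaw .331)
```

```text
tcp [525.9  26.5 145.9] yaw 0.332 zaxis [-0. -0. -1.] q [-0.18  0.12  1.82 -0.    1.21  1.06] F [ 0.4 -0.9 -2.5] open 51.6 t 13.0 
  tool shift mm [ 0.  -3.4 48.6] units [ 0.   -0.17  2.43]
tcp [526.2  26.  146. ] yaw 0.331 zaxis [-0. -0. -1.] q [-0.18  0.12  1.82 -0.    1.21  1.06] F [-0.9  0.3 -2.5] open 51.8 t 13.05 
  tool shift mm [-0.1 -4.  48.7] units [-0.01 -0.2   2.44]
tcp [526.4  25.7 146.2] yaw 0.33 zaxis [-0. -0. -1.] q [-0.18  0.12  1.82 -0.    1.21  1.06] F [ 0.4 -0.7 -3.2] open 51.6 t 13.1 
  tool shift mm [-0.2 -4.3 48.9] units [-0.01 -0.21  2.44]
[266.68 311.86] (array([276.75, 308.49]), array([118.5, 140.4])) [528.01  27.32 185.  ]
```

Call:
send_rows([
  [[0,-0.19,0],[0,0,0],0.5],
  [[0,0,0.6],[0,0,0],0.5],
  [[0,0,0.7],[0,0,0],0.5],
  [[0,0,0.6],[0,0,0],0.5],
  [[0,0,0.3],[0,0,0],0.5],
  [[0,0,0.1],[0,0,0],0.5],
  [[0,0,0.05],[0,0,0],0.5],
  [[0,0,0],[0,0,0],0.5],
  [[0,0,0],[0,0,0],0.5],
  [[0,0,0],[0,0,0],0.5],
])

```text
time: 13.93
tcp_pos: [525.5, 30.0, 99.3]
tool_rot: [0.0, 0.986, 0.165, 0.0]
force: [-0.2, 0.7, -2.1]
opening: 51.7
grasp_force: 63.6
```

Run:
```python
from h import *
np.set_printoptions(precision=2,suppress=True)
go(524.8,29.7,97.3)
b=ctrl.get_image("side")[:,:,::-1];s=ctrl.camera_model("side")
x,y=proj(s,(525,30,95)).astype(int)
cv2.imwrite("pics/p6.png",cv2.resize(b[y-35:y+35,x-40:x+40],(640,560),interpolation=cv2.INTER_CUBIC))
go(524.8,29.7,97.3)
```

```text
tcp [525.5  30.   99.3] yaw 0.331 zaxis [ 0. -0. -1.] q [-0.17  0.18  1.85  0.    1.11  1.07] F [-0.2  0.7 -2.1] open 51.7 t 13.9333 
  tool shift mm [-0.7  0.1  2. ] units [-0.04  0.    0.1 ]
tcp [525.4  30.   99.2] yaw 0.331 zaxis [ 0. -0. -1.] q [-0.17  0.18  1.85  0.    1.11  1.07] F [-0.2 -0.1 -4. ] open 51.4 t 13.9833 
  tool shift mm [-0.7  0.1  1.9] units [-0.03  0.01  0.1 ]
```

View pics/p6.png

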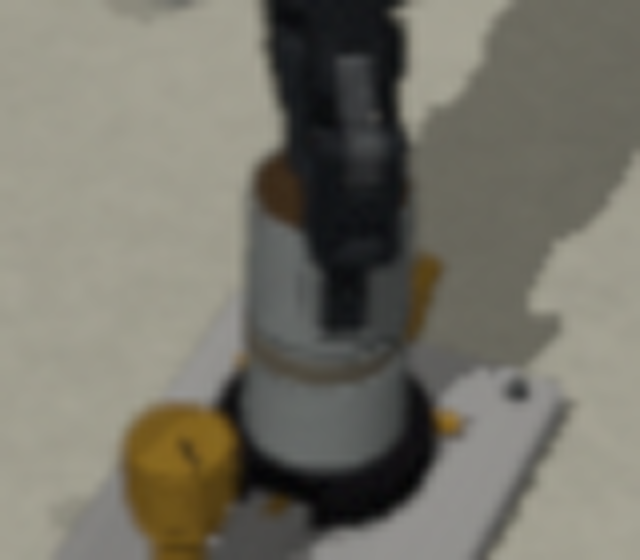

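The side view shows the ring, disc and lower ring edges aligned to within a millimetre. Setting it down gently.

Call:
send_rows([
  [[-0.02,0,0.03],[0,0,0],0.5],
  [[0,0,0.02],[0,0,0],0.5],
  [[0,0,0.02],[0,0,0],0.5],
  [[0,0,0.02],[0,0,0],0.5],
  [[0,0,0.01],[0,0,0],0.5],
  [[0,0,0.01],[0,0,0],0.5],
  [[0,0,0],[0,0,0],0.5],
  [[0,0,0],[0,0,0],0.5],
  [[0,0,0],[0,0,0],0.5],
  [[0,0,0],[0,0,0],0.5],
])

```text
time: 14.82
tcp_pos: [525.4, 30.0, 99.1]
tool_rot: [0.0, 0.986, 0.165, 0.0]
force: [-6.3, 1.3, 11.2]
opening: 51.8
grasp_force: 64.3
```

Call:
send_rows([
  [[0,0,-0.02],[0,0,0],0.5],
  [[0,0,0],[0,0,0],0.2],
  [[0,0,0],[0,0,0],-0.3],
  [[0,0,0],[0,0,0],-1],
  [[0,0,0],[0,0,0],-1],
  [[0,0,0],[0,0,0],-1],
  [[0,0,-0.5],[0,0,0],-1],
  [[0,0,-1],[0,0,0],-1],
  [[0,0,-1],[0,0,0],-1],
  [[0,0,-1],[0,0,0],-1],
])

```text
time: 15.65
tcp_pos: [524.8, 29.9, 168.9]
tool_rot: [0.0, 0.986, 0.165, -0.0]
force: [1.4, -0.6, 0.6]
opening: 85.5
grasp_force: 0.0
```

Call:
send_rows([
  [[0,0,-1],[0,0,-1],-1],
  [[0,0,0],[0,0,-1],-1],
  [[0,0,0],[0,0,-1],-1],
  [[0,0,0],[0,0,-1],-1],
  [[0,0,0],[0,0,-1],-1],
  [[0,0,0],[0,0,-1],-1],
  [[0,0,0],[0,0,-1],-1],
  [[0,0,0],[0,0,-1],-1],
  [[0,0,0],[0,0,-1],-1],
  [[0,0,0],[0,0,-1],-1],
])

```text
time: 16.48
tcp_pos: [525.1, 29.9, 188.2]
tool_rot: [0.0, 0.823, 0.568, 0.0]
force: [0.2, -0.4, -0.0]
opening: 85.2
grasp_force: 0.0
```

Call:
send_rows([
  [[0,0,0],[0,0,-1],-1],
  [[0,0,0],[0,0,-1],-1],
  [[0,0,0],[0,0,-1],-1],
  [[0,0,0],[0,0,-1],-1],
  [[0,0,0],[0,0,-1],-1],
  [[0,0,0],[0,0,-1],-1],
  [[0,0,0],[0,0,-1],-1],
  [[0,0,0],[0,0,-1],-1],
  [[0,0,0],[0,0,-1],-1],
  [[0,0,0],[0,0,-1],-1],
])

```text
time: 17.32
tcp_pos: [525.1, 29.9, 188.2]
tool_rot: [0.0, 0.506, 0.863, 0.0]
force: [0.5, -0.1, -0.1]
opening: 84.7
grasp_force: 0.0
```

Call:
send_rows([
  [[0,0,0],[0,0,-1],-1],
  [[0,0,0],[0,0,-1],-1],
  [[0,0,0],[0,0,-1],-1],
  [[0,0,0],[0,0,-1],-1],
  [[0,0,0],[0,0,-1],-1],
  [[0,0,0],[0,0,0],-1],
  [[0,0,0],[0,0,0],-1],
  [[0,0,0],[0,0,0],-1],
  [[0,0,0],[0,0,0],-1],
  [[0,0,0],[0,0,0],-1],
])

```text
time: 18.15
tcp_pos: [524.9, 29.9, 187.6]
tool_rot: [0.0, 0.31, 0.951, 0.0]
force: [0.1, -0.2, 0.4]
opening: 85.3
grasp_force: 0.0
```

Run:
```python
from h import *
np.set_printoptions(precision=2,suppress=True)
go(546,138.5,150)
m=ctrl.camera_model("wrist");a=ctrl.get_image("wrist")[:,:,::-1];cv2.imwrite("pics/w7.png",a)
for P in((545,138,125.6),(525,30,136)): print(proj(m,P))
b=ctrl.get_image("side")[:,:,::-1];s=ctrl.camera_model("side")
x,y=proj(s,(535,80,100)).astype(int)
o=np.hstack([cv2.resize(b[y-35:y+45,x-35:x+35],(420,480),interpolation=cv2.INTER_CUBIC),cv2.resize(a,(380,285)).copy() if 0 else np.vstack([cv2.resize(a,(380,285)),np.zeros((195,380,3),'uint8')])])
cv2.imwrite("pics/p7.png",o)
```

```text
tcp [524.9  29.9 187.6] yaw 2.511 zaxis [ 0.  0. -1.] q [-0.17  0.07  1.78  0.    1.29 -1.11] F [ 0.1 -0.2  0.4] open 85.3 t 18.15 
  tool shift mm [ 47.  100.1  37.6] units [2.35 5.01 1.88]
[442.97 146.21]
[276.59 227.39]
```

View pics/p7.png

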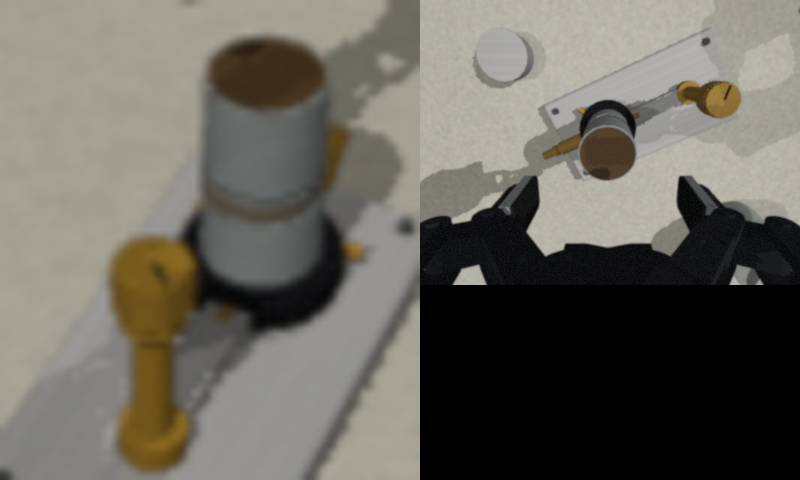

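The ring stands squarely on the disc, and the cap top is at about (446,146) in the wrist view. I'll move over the cap and refine.

Call:
send_rows([
  [[0.47,1,0.2],[0,0,0],-1],
  [[0.47,1,0.2],[0,0,0],-1],
  [[0.47,1,0.2],[0,0,0],-1],
  [[0.47,1,0.2],[0,0,0],-1],
  [[0.47,1,0.2],[0,0,0],-1],
  [[0,0,0],[0,0,0],-1],
  [[0,0,0],[0,0,0],-1],
  [[0,0,0],[0,0,0],-1],
  [[0,0,0],[0,0,0],-1],
  [[0,0,0],[0,0,0],-1],
])

```text
time: 19.08
tcp_pos: [545.9, 137.5, 167.8]
tool_rot: [0.0, 0.31, 0.951, -0.0]
force: [0.0, 0.1, 0.8]
opening: 85.4
grasp_force: 0.0
```

Run:
```python
from h import *
np.set_printoptions(precision=2,suppress=True)
m=ctrl.camera_model("wrist");a=ctrl.get_image("wrist")[:,:,::-1];cv2.imwrite("pics/w8.png",a)
p=proj(m,(545.5,138,125.6));print(p)
h=cv2.cvtColor(a,cv2.COLOR_BGR2HSV);x,y=p.astype(int)
print(h[y,x],h[y-8,x],h[y-20:y-60:-4,x].tolist())
k=cv2.inRange(h,np.array((15,120,60)),np.array((30,255,255)));k[:y-80]=0
q=max(cv2.findContours(k,0,1)[0],key=cv2.contourArea);print(cv2.boundingRect(q))
for v in range(y-40,y+50,6):
    r=np.flatnonzero(k[v]);print(v,r.min() if len(r) else 0,r.max() if len(r) else 0,int(h[v,x+6,2]))
go(545.5,138,94)
```

```text
[276.65 231.78]
[ 20 158 126] [ 20 152 126] [[20, 159, 127], [19, 161, 109], [20, 170, 87], [20, 177, 69], [20, 177, 69], [21, 151, 71], [19, 154, 93], [20, 144, 147], [20, 163, 128], [17, 16, 144]]
(255, 177, 53, 79)
191 263 295 91
197 264 295 84
203 264 296 98
209 260 300 132
215 257 304 128
221 116 305 113
227 199 307 47
233 255 307 125
239 257 305 130
245 260 302 126
251 265 296 98
257 0 0 128
263 0 0 177
269 0 0 180
275 0 0 178
tcp [545.9 137.6 167.8] yaw 2.511 zaxis [ 0. -0. -1.] q [ 0.03  0.18  1.7  -0.    1.26 -0.91] F [-0.5  0.3  0.3] open 85.6 t 19.1333 
  tool shift mm [ 0.6  0.1 73.8] units [0.03 0.   3.69]
```

Run:
```python
from h import *
np.set_printoptions(precision=2,suppress=True)
m=ctrl.camera_model("wrist")
P=plane(m,(281,231),125.6);print(P,np.hypot(P[0]-525.2,P[1]-29.8))
L=np.array([525.2,29.8]);u=P[:2]-L;print(L+u/np.linalg.norm(u)*112)
go(P[0],P[1],94);go(547,139.5,94)
```

```text
[546.58 140.39 125.6 ] 112.63417719064788
[546.46 139.76]
tcp [545.9 137.6 167.8] yaw 2.511 zaxis [ 0. -0. -1.] q [ 0.03  0.18  1.7  -0.    1.26 -0.91] F [-0.5  0.3  0.3] open 85.6 t 19.1333 
  tool shift mm [ 1.1  2.6 73.8] units [0.06 0.13 3.69]
tcp [545.9 137.6 167.8] yaw 2.511 zaxis [ 0. -0. -1.] q [ 0.03  0.18  1.7  -0.    1.26 -0.91] F [-0.5  0.3  0.3] open 85.6 t 19.1333 
  tool shift mm [ 0.3  2.2 73.8] units [0.01 0.11 3.69]
```

Call:
send_rows([
  [[0.04,0.12,0],[0,0,0],-1],
  [[0,0,0.7],[0,0,0],-1],
  [[0,0,1],[0,0,0],-1],
  [[0,0,1],[0,0,0],-1],
  [[0,0,0.7],[0,0,0],-1],
  [[0,0,0.25],[0,0,0],-1],
  [[0,0,0],[0,0,0],-1],
  [[0,0,0],[0,0,0],0],
  [[0,0,0],[0,0,0],0.9],
  [[0,0,0],[0,0,0],0.9],
], grip_force=40)

```text
time: 19.97
tcp_pos: [547.5, 140.9, 95.9]
tool_rot: [0.001, 0.309, 0.951, 0.0]
force: [0.1, -0.5, -1.2]
opening: 51.7
grasp_force: 0.0
```

Call:
send_rows([
  [[0,0,0],[0,0,0],0.9],
  [[0,0,0],[0,0,0],0.9],
  [[0,0,0],[0,0,0],0.9],
  [[0,0,0],[0,0,0],0.9],
  [[0,0,0],[0,0,0],0.9],
  [[0,0,0],[0,0,0],0.9],
  [[0,0,0],[0,0,0],0.9],
  [[0,0,0],[0,0,0],0.9],
  [[0,0,0],[0,0,0],0.9],
  [[0,0,0],[0,0,0],0.9],
])

```text
time: 20.8
tcp_pos: [546.6, 140.1, 95.7]
tool_rot: [0.0, 0.309, 0.951, -0.001]
force: [-4.7, -2.0, 6.7]
opening: 31.0
grasp_force: 39.2
```

Run:
```python
from h import *
go(546.5,140,94);s=ctrl.read_state();print(s["wrist_torque"],s["grasp_force"])
```

```text
tcp [546.6 140.1  95.7] yaw 2.513 zaxis [-0.    -0.002 -1.   ] q [ 0.04  0.27  1.74 -0.    1.12 -0.9 ] F [-4.7 -2.   6.7] open 31.0 t 20.8 
  tool shift mm [ 0.  -0.1  1.7] units [ 0.   -0.    0.09]
[-0.5772569   0.65774566 -0.05153294] 39.22592282295227
```

Gripped. Now turning it clockwise.

Call:
send_rows([
  [[0,0,0.003],[0,0,0.5],0.9],
  [[0,0,0.003],[0,0,1],0.9],
  [[0,0,0.003],[0,0,1],0.9],
  [[0,0,0.003],[0,0,1],0.9],
  [[0,0,0.003],[0,0,1],0.9],
  [[0,0,0.003],[0,0,1],0.9],
  [[0,0,0.003],[0,0,1],0.9],
  [[0,0,0.003],[0,0,1],0.9],
  [[0,0,0.003],[0,0,1],0.9],
  [[0,0,0.003],[0,0,1],0.9],
])

```text
time: 21.63
tcp_pos: [547.4, 140.5, 95.2]
tool_rot: [0.001, 0.668, 0.744, 0.0]
force: [-0.6, -1.3, 3.5]
opening: 31.1
grasp_force: 39.2
```

Run:
```python
from h import *
go(546.5,140,94);s=ctrl.read_state();print(s["wrist_torque"],s["grasp_force"])
```

```text
tcp [547.4 140.5  95.2] yaw 1.679 zaxis [ 0.002 -0.001 -1.   ] q [ 0.04  0.28  1.74 -0.    1.12 -0.07] F [-0.6 -1.3  3.5] open 31.1 t 21.6333 
  tool shift mm [-0.4 -1.   1.2] units [-0.02 -0.05  0.06]
[-0.2199777   0.11078814  0.06526618] 39.16542649269104
```

Call:
send_rows([
  [[0,0,0.003],[0,0,1],0.9],
  [[0,0,0.003],[0,0,1],0.9],
  [[0,0,0.003],[0,0,1],0.9],
  [[0,0,0.003],[0,0,1],0.9],
  [[0,0,0.003],[0,0,1],0.9],
  [[0,0,0.003],[0,0,1],0.9],
  [[0,0,0.003],[0,0,1],0.9],
  [[0,0,0.003],[0,0,1],0.9],
  [[0,0,0.003],[0,0,1],0.9],
  [[0,0,0.003],[0,0,1],0.9],
])

```text
time: 22.47
tcp_pos: [548.4, 140.2, 94.7]
tool_rot: [0.001, 0.92, 0.392, 0.002]
force: [2.9, -2.4, 1.3]
opening: 31.0
grasp_force: 39.4
```

Run:
```python
from h import *
go(546.5,140,94);s=ctrl.read_state();print(s["wrist_torque"],s["grasp_force"])
```

```text
tcp [548.4 140.2  94.7] yaw 0.807 zaxis [ 0.004 -0.001 -1.   ] q [ 0.04  0.28  1.74 -0.    1.12  0.8 ] F [ 2.9 -2.4  1.3] open 31.0 t 22.4667 
  tool shift mm [-1.5 -1.2  0.7] units [-0.07 -0.06  0.04]
[-0.36375136 -0.41742823  0.09099661] 39.38149809837341
```

Call:
send_rows([
  [[0,0,0.002],[0,0,0.5],0.9],
  [[0,0,0.002],[0,0,0.5],0.9],
  [[0,0,0.002],[0,0,0.5],0.9],
  [[0,0,0.002],[0,0,0.5],0.9],
  [[0,0,0.002],[0,0,0.5],0.9],
  [[0,0,0.002],[0,0,0.5],0.9],
  [[0,0,0.002],[0,0,0.5],0.9],
  [[0,0,0.002],[0,0,0.5],0.9],
  [[0,0,0.002],[0,0,0.5],0.9],
  [[0,0,0.002],[0,0,0.5],0.9],
])

```text
time: 23.3
tcp_pos: [548.7, 139.8, 94.5]
tool_rot: [0.001, 0.983, 0.185, 0.002]
force: [2.6, -4.5, 0.9]
opening: 30.9
grasp_force: 39.4
```

Run:
```python
from h import *
go(546.5,140,94);s=ctrl.read_state();print(s["wrist_torque"],s["grasp_force"])
```

```text
tcp [548.7 139.8  94.5] yaw 0.372 zaxis [ 0.005 -0.002 -1.   ] q [ 0.04  0.28  1.74 -0.    1.11  1.24] F [ 2.6 -4.5  0.9] open 30.9 t 23.3 
  tool shift mm [-2.  -1.   0.5] units [-0.1  -0.05  0.02]
[-0.6037906  -0.4911089   0.03280461] 39.39451575279236
```

Call:
send_rows([
  [[0,0,0.002],[0,0,0.5],0.9],
  [[0,0,0.002],[0,0,0.5],0.9],
  [[0,0,0.002],[0,0,0.5],0.9],
  [[0,0,0.002],[0,0,0.5],0.9],
  [[0,0,0.002],[0,0,0.5],0.9],
  [[0,0,0],[0,0,0],0.9],
  [[0,0,0],[0,0,0],0.9],
  [[0,0,0],[0,0,0],0.9],
  [[0,0,0],[0,0,0],0.9],
  [[0,0,0],[0,0,0],0.9],
])

```text
time: 24.13
tcp_pos: [548.8, 139.5, 94.3]
tool_rot: [0.001, 0.997, 0.078, 0.002]
force: [3.3, -4.8, 2.1]
opening: 31.1
grasp_force: 39.4
```

Run:
```python
from h import *
go(546.5,140,94);s=ctrl.read_state();print(s["wrist_torque"],s["grasp_force"])
```

```text
tcp [548.8 139.5  94.3] yaw 0.156 zaxis [ 0.005 -0.002 -1.   ] q [ 0.04  0.28  1.74 -0.    1.11  1.45] F [ 3.3 -4.8  2.1] open 31.1 t 24.1333 
  tool shift mm [-2.2 -0.8  0.3] units [-0.11 -0.04  0.02]
[-0.77273865 -0.47837406 -0.09179291] 39.442986845970154
```

Call:
send_rows([
  [[0,0,0.002],[0,0,0.5],0.9],
  [[0,0,0.002],[0,0,0.5],0.9],
  [[0,0,0.002],[0,0,0.5],0.9],
  [[0,0,0.002],[0,0,0.5],0.9],
  [[0,0,0],[0,0,0],0.9],
  [[0,0,0],[0,0,0],0.9],
  [[0,0,0],[0,0,0],0.9],
  [[0,0,0],[0,0,0],0.9],
  [[0,0,0],[0,0,0],0.9],
  [[0,0,0],[0,0,0],0.9],
])

```text
time: 24.97
tcp_pos: [549.0, 139.3, 94.3]
tool_rot: [0.001, 1.0, -0.008, 0.003]
force: [3.9, -6.4, 2.2]
opening: 30.7
grasp_force: 39.9
```

Run:
```python
from h import *
go(546.5,140,94);s=ctrl.read_state();print(s["wrist_torque"],s["q"][5],s["joint_torque"][5])
```

```text
tcp [549.  139.3  94.3] yaw -0.017 zaxis [ 0.006 -0.003 -1.   ] q [ 0.04  0.28  1.74 -0.    1.11  1.63] F [ 3.9 -6.4  2.2] open 30.7 t 24.9667 
  tool shift mm [-2.5 -0.6  0.3] units [-0.13 -0.03  0.01]
[-0.80946799 -0.57466547  0.57829082] 1.6260988769631923 0.5400902777910233
```

Call:
send_rows([
  [[0,0,0.002],[0,0,0.5],0.9],
  [[0,0,0.002],[0,0,0.5],0.9],
  [[0,0,0.002],[0,0,0.5],0.9],
  [[0,0,0],[0,0,0],0.9],
  [[0,0,0],[0,0,0],0.9],
  [[0,0,0],[0,0,0],0.9],
  [[0,0,0],[0,0,0],0.9],
  [[0,0,0],[0,0,0],0.9],
  [[0,0,0],[0,0,0],0.9],
  [[0,0,0],[0,0,0],0.9],
])

```text
time: 25.8
tcp_pos: [548.7, 139.2, 94.2]
tool_rot: [0.001, 0.997, -0.074, 0.003]
force: [1.8, -6.8, 2.3]
opening: 30.7
grasp_force: 40.1
```

Run:
```python
from h import *
go(546.5,140,94);s=ctrl.read_state();print(s["wrist_torque"],s["q"][5],s["joint_torque"][5])
```

```text
tcp [548.7 139.2  94.2] yaw -0.148 zaxis [ 0.005 -0.003 -1.   ] q [ 0.04  0.28  1.74 -0.    1.11  1.76] F [ 1.8 -6.8  2.3] open 30.7 t 25.8 
  tool shift mm [-2.3 -0.5  0.2] units [-0.12 -0.02  0.01]
[-0.94491207 -0.35637926  0.40960755] 1.757261922534314 0.4147608205676079
```

Torque jumped from about 0.06 to 0.58 N m after roughly 2.4 to 2.5 rad, then fell to 0.41 as the pads slipped slightly. The cap is on its stop. Reversing in small steps to find where it starts to move.

Call:
send_rows([
  [[0,0,0],[0,0,-0.2],0.9],
  [[0,0,0],[0,0,0],0.9],
  [[0,0,0],[0,0,0],0.9],
  [[0,0,0],[0,0,0],0.9],
  [[0,0,0],[0,0,0],0.9],
  [[0,0,0],[0,0,0],0.9],
  [[0,0,0],[0,0,0],0.9],
  [[0,0,0],[0,0,0],0.9],
  [[0,0,0],[0,0,0],0.9],
  [[0,0,0],[0,0,0],0.9],
])

```text
time: 26.63
tcp_pos: [548.7, 139.2, 94.2]
tool_rot: [0.001, 0.998, -0.066, 0.003]
force: [2.2, -5.4, 1.8]
opening: 31.1
grasp_force: 40.1
```

Run:
```python
from h import *
s=ctrl.read_state();print(s["wrist_torque"],s["q"][5],s["joint_torque"][5])
```

```text
[-0.97223109 -0.39792851  0.14286326] 1.7402762583535265 0.18303560558706522
```

Call:
send_rows([
  [[0,0,0],[0,0,-0.4],0.9],
  [[0,0,0],[0,0,0],0.9],
  [[0,0,0],[0,0,0],0.9],
  [[0,0,0],[0,0,0],0.9],
  [[0,0,0],[0,0,0],0.9],
  [[0,0,0],[0,0,0],0.9],
  [[0,0,0],[0,0,0],0.9],
  [[0,0,0],[0,0,0],0.9],
  [[0,0,0],[0,0,0],0.9],
  [[0,0,0],[0,0,0],0.9],
])

```text
time: 27.47
tcp_pos: [548.7, 139.2, 94.2]
tool_rot: [0.001, 0.999, -0.048, 0.003]
force: [2.6, -5.6, 3.2]
opening: 31.1
grasp_force: 40.1
```

Run:
```python
from h import *
s=ctrl.read_state();print(s["wrist_torque"],s["q"][5],s["joint_torque"][5])
m=ctrl.camera_model("wrist");a=ctrl.get_image("wrist")[:,:,::-1];b=ctrl.get_image("side")[:,:,::-1];sd=ctrl.camera_model("side")
x,y=proj(m,(546.5,140,124)).astype(int);print(x,y)
u,v=proj(sd,(546.5,140,124)).astype(int)
y=min(y,340)
cv2.imwrite("pics/p9.png",np.hstack([cv2.resize(a[y-80:y+80,x-80:x+80],(400,400)),cv2.resize(b[v-25:v+25,u-25:u+25],(400,400),interpolation=cv2.INTER_CUBIC)]))
```

```text
[-0.96867917 -0.30287336  0.03205621] 1.7056495249234693 0.06434531416743994
275 304
```

View pics/p9.png

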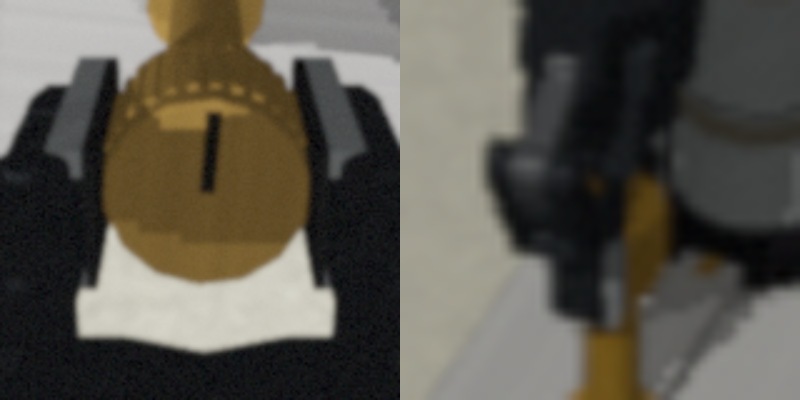

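The groove shows clearly in the wrist view, about (204,192) to (216,115) in the left crop. I can use it to measure the cap angle directly, before and after.

```bash
cat >> h.py <<'E'
def groove(m,a,c,z):
    """world angle (mod pi) and sign cue of the dark groove within 20 px of c"""
    x,y=np.round(c).astype(int);w=24
    g=cv2.cvtColor(a,cv2.COLOR_BGR2HSV)[y-w:y+w,x-w:x+w,2]
    k=((g<55)*255).astype('uint8');n,l,s,_=cv2.connectedComponentsWithStats(k)
    i=[j for j in range(1,n) if 20<s[j,4]<500 and s[j,0]>0 and s[j,1]>0 and s[j,0]+s[j,2]<2*w and s[j,1]+s[j,3]<2*w]
    i=max(i,key=lambda j:s[j,4]);v,u=np.nonzero(l==i)
    P=np.array([plane(m,(uu+x-w,vv+y-w),z)[:2] for uu,vv in zip(u,v)])
    mu=P.mean(0);U,S,V=np.linalg.svd(P-mu);C=plane(m,c,z)[:2]
    d=V[0]*np.sign(V[0]@(mu-C));return np.arctan2(d[1],d[0]),mu-C,len(P),S[:2]/len(P)**.5
E
python3 - <<'E'
from h import *
m=ctrl.camera_model("wrist");a=ctrl.get_image("wrist")[:,:,::-1];cv2.imwrite("pics/w9.png",a)
y0=304-80
c=np.array([207/2.5+275-80,190/2.5+y0]);print("now",groove(m,a,c,124),"tool yaw");go(546.5,140,94)
# initial view (w8): same camera mount, tool at yaw 2.511
w=cv2.imread("pics/w8.png")
st=ctrl.read_state();M=rot(st["tool_rot"]);Rc=M.T@rot(m["attitude"]);tc=M.T@(m["position"]-st["tcp_pos"])
M8=rot(np.array([0,.31,.951,0])/np.hypot(.31,.951))
q=R.from_matrix(M8@Rc).as_quat();m8=dict(m,position=M8@tc+[545.9,137.6,167.8],attitude=np.roll(q,1))
print("start",groove(m8,w,np.array([281.,231.]),125.6))
E
```

```text
Traceback (most recent call last):
  File "h.py", line 35, in groove
    i=max(i,key=lambda j:s[j,4]);v,u=np.nonzero(l==i)
ValueError: max() iterable argument is empty
```

```bash
sed -i 's/;w=24/;w=38/; s/20<s\[j,4\]<500/20<s[j,4]<700/; s/g<55/g<60/' h.py
python3 - <<'E'
from h import *
m=ctrl.camera_model("wrist");a=cv2.imread("pics/w9.png")
c=np.array([277.8,300.]);print("now",groove(m,a,c,124));go(546.5,140,94)
w=cv2.imread("pics/w8.png")
st=ctrl.read_state();M=rot(st["tool_rot"]);Rc=M.T@rot(m["attitude"]);tc=M.T@(m["position"]-st["tcp_pos"])
M8=rot(np.array([0,.31,.951,0])/np.hypot(.31,.951))
q=R.from_matrix(M8@Rc).as_quat();m8=dict(m,position=M8@tc+[545.9,137.6,167.8],attitude=np.roll(q,1))
print("start",groove(m8,w,np.array([281.,231.]),125.6))
E
```

```text
now (np.float64(-0.19092371494432228), array([ 5.96183812, -0.97554586]), 156, array([3.54010982, 0.54111029]))
tcp [548.8 139.3  94.2] yaw -0.097 zaxis [ 0.005 -0.003 -1.   ] q [ 0.04  0.28  1.74 -0.    1.11  1.71] F [ 2.1 -5.6  2.6] open 30.6 t 27.6167 
  tool shift mm [-2.3 -0.5  0.2] units [-0.12 -0.03  0.01]
start (np.float64(2.2268416499013615), array([-3.64594611,  5.20402077]), 40, array([3.16375238, 0.34808856]))
```

The groove went from 2.227 to -0.191 rad, a turn of 2.42 rad. That also matches the base's own yaw (-0.191 from the ring-to-standpipe line), so cap_turn is about 0. Backing off 1.57 rad.

Call:
send_rows([
  [[0,0,-0.003],[0,0,-0.8],0.9],
  [[0,0,-0.003],[0,0,-0.8],0.9],
  [[0,0,-0.003],[0,0,-0.8],0.9],
  [[0,0,-0.003],[0,0,-0.8],0.9],
  [[0,0,-0.003],[0,0,-0.8],0.9],
  [[0,0,-0.003],[0,0,-0.8],0.9],
  [[0,0,-0.003],[0,0,-0.8],0.9],
  [[0,0,-0.003],[0,0,-0.8],0.9],
  [[0,0,-0.003],[0,0,-0.8],0.9],
  [[0,0,-0.003],[0,0,-0.8],0.9],
])

```text
time: 28.45
tcp_pos: [548.5, 140.0, 94.7]
tool_rot: [0.001, 0.955, 0.298, 0.002]
force: [2.0, -3.2, 2.0]
opening: 31.1
grasp_force: 40.0
```

Call:
send_rows([
  [[0,0,-0.003],[0,0,-0.8],0.9],
  [[0,0,-0.003],[0,0,-0.8],0.9],
  [[0,0,-0.003],[0,0,-0.8],0.9],
  [[0,0,-0.003],[0,0,-0.8],0.9],
  [[0,0,-0.003],[0,0,-0.8],0.9],
  [[0,0,-0.003],[0,0,-0.8],0.9],
  [[0,0,-0.003],[0,0,-0.8],0.9],
  [[0,0,-0.003],[0,0,-0.8],0.9],
  [[0,0,-0.003],[0,0,-0.8],0.9],
  [[0,0,-0.003],[0,0,-0.8],0.9],
])

```text
time: 29.28
tcp_pos: [547.9, 140.5, 95.1]
tool_rot: [0.001, 0.795, 0.606, 0.001]
force: [-0.2, -1.6, 3.3]
opening: 30.8
grasp_force: 40.1
```

Call:
send_rows([
  [[0,0,0],[0,0,-0.8],0.9],
  [[0,0,0],[0,0,-0.8],0.9],
  [[0,0,0],[0,0,-0.4],0.9],
  [[0,0,0],[0,0,0],0.9],
  [[0,0,0],[0,0,0],0.9],
  [[0,0,0],[0,0,0],0.9],
  [[0,0,0],[0,0,0],0.9],
  [[0,0,0],[0,0,0],0.9],
  [[0,0,0],[0,0,0],0.9],
  [[0,0,0],[0,0,0],0.9],
])

```text
time: 30.12
tcp_pos: [547.7, 140.5, 95.2]
tool_rot: [0.001, 0.741, 0.672, 0.001]
force: [-0.0, -2.1, 5.0]
opening: 31.2
grasp_force: 40.3
```

Run:
```python
from h import *
m=ctrl.camera_model("wrist");a=ctrl.get_image("wrist")[:,:,::-1];cv2.imwrite("pics/w10.png",a)
c=proj(m,(546.5,140,125));print(c,"now",groove(m,a,np.array([277.8,300.]),125));go(546.5,140,94);s=ctrl.read_state();print(s["wrist_torque"],s["grasp_force"])
b=ctrl.get_image("side")[:,:,::-1];t=ctrl.get_image("top")[:,:,::-1]
cv2.imwrite("pics/p10.png",np.hstack([cv2.resize(b[140:300,180:340],(400,400)),np.vstack([cv2.resize(a,(400,300)),cv2.resize(t[170:300,190:390],(400,260))])[:400]]))
```

```text
[274.12393407 301.58998381] now (np.float64(1.3888452080443319), array([0.89605973, 6.49762812]), 112, array([3.49394682, 0.39825395]))
tcp [547.7 140.5  95.2] yaw 1.473 zaxis [ 0.003 -0.001 -1.   ] q [ 0.04  0.28  1.74 -0.    1.12  0.14] F [-0.3 -2.5  5.7] open 30.9 t 30.1667 
  tool shift mm [-0.6 -1.1  1.2] units [-0.03 -0.06  0.06]
[-0.30963338  0.1710936   0.05641424] 40.34860074520111
```

View pics/p10.png

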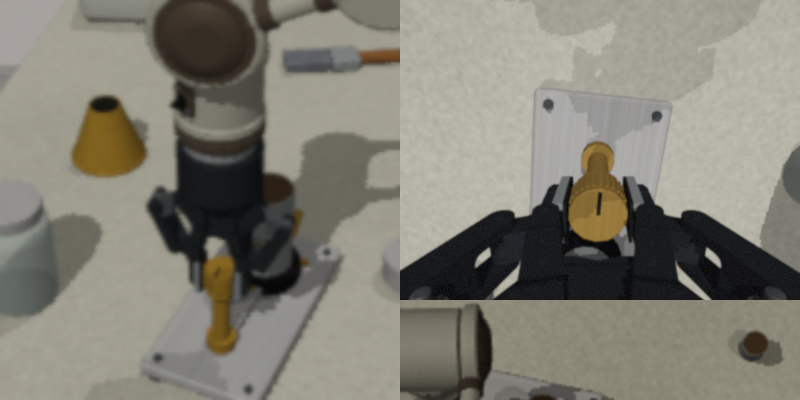

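The groove has moved from -0.191 to 1.389 rad, so the cap is backed off 1.58 rad. The gripper still holds it at 40 N, and the stack stands undisturbed. Handing in.

```bash
python3 -c "
from station import ctrl
print(ctrl.job_done())"
```

```text
the job is handed in; nothing more can be done
None
```

The job is handed in: the disc and loose soil ring are stacked squarely on the clamped ring, and the cap was screwed to its stop, backed off about 1.58 rad (a quarter turn is 1.57) and is still held at 40 N, after about 30 s on the robot's clock.

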